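Present the yellow-marked bushing to the code reader

ROBOT

A 6-joint arm with a two-finger parallel gripper is mounted at the origin on the work surface. World frame = base frame: x ahead of the robot, y to its left, z up, the work surface at z = 0. Lengths are in mm, angles in degrees, forces in N, time in s.
With the tool pointing down it reaches from about 300 to 850 mm from the base axis. Payload 4.2 kg.
Tool frame: the origin (TCP) lies at the very end of the fingers, on their centre line; the grasp point (between the pads) lies 19 mm behind it; x points along the fingers, z is the direction in which the jaws open and shut, and the axes are right-handed (so a half turn about x gives the same grasp; the last joint's range is limited). The gripper opens to 91 mm and grips with 3 to 60 N. Pads are 32 mm wide; open, the fingers measure 118 mm over their backs; the gripper's body (76 mm by 178 mm) begins 60 mm behind the grasp point.
Start: joints at [-77.98, 18.312, 89.639, -0, 72.044, -1.146], TCP at [130.978, -559.903, 183.776] pointing down, gripper open.
Joint ranges: [-177.97, 177.97], [-48.28, 115.42], [12.27, 149.76], [-77.06, 257.06], [2.81, 150.46], [-146.56, 146.56]. Speed limits (degrees/s): [147.25, 147.25, 180, 180, 180, 180].

INTERFACE

Orientations are given as [roll, pitch, yaw] about the fixed x, y, z axes, in that order (R = Rz(yaw) Ry(pitch) Rx(roll)).
In Python, from workcell import state, grab_frame, camera_info, env, search_frame, place_of gives the robot as it stands.
- The arm moves only by the tool drive_tool, never from a script. Its argument "plan" is a list of rows, each a list of 7 numbers: the turn, a rotation vector about the world's x, y, z in degrees, then the shift along the world's x, y, z in mm, then the finger opening in mm, from 0 to 91.2. In form: [[wx, wy, wz, dx, dy, dz, jaw], ...]. A call has 1 to 10 rows; each row is the pose to reach, as a shift and turn from the pose measured when the call began; what a row does not reach only later rows make up. A row lasts 1/8 s, in which the tool goes at most 62.5 mm and 10.7 degrees, less where a joint would pass 70% of its speed; a pose out of reach is approached as far as the arm can. A call with a gripper value outside its range is refused whole. The fingers move at their own pace and stop on an object; "grip_force" is the grip in N (left out, the last holds). Time passes only in rows, so rows that repeat a pose let the fingers close. It gives the time, the measured TCP pose, the force and the opening at its end, in the units of the state.
- state(): the state, without advancing time (a new reading comes with each control period).
- grab_frame(name): name is "side" or "top" or "wrist"; returns the picture (420x560x3 uint8, red, green, blue); there is no depth.
- camera_info(name): a dict with "intrinsics" (3x3 intrinsics, pixels), "origin" and "orientation" of the camera in the world; the wrist camera has in their place "hand_eye" (4x4, takes a point from camera to tool coordinates, whose origin is the TCP and whose axes are the tool frame's). Camera axes: x right, y down, z forward; pixel columns grow to the right and rows downward; lengths in mm; the calibration is good to about 2 mm. A picture is of the moment at which its call begins: read the wrist's pose just before it. camera_info takes no time and is no camera call.
- env.job_done(): hands the job in, once; it reports no verdict.
Trained networks look in the newest picture that a camera, given by its name, has taken for a name from the list of things; names that differ only in an ending like _2 or _b are one class to them, and where a whole thing is asked for, a point or a joint stands for the part that bears it (a point fixed in the world has none). Each returns a list of dicts, best first, with "p" (0 to 1); they miss things now and then, are a little off and sometimes report something else, mostly with a low value. They report only what shows in the picture. A call takes as long as a camera call.
- search_frame(camera, label): "rect" ([left, top, right, bottom] as shares, 0 to 1, of the picture: columns of its width, rows of its height, round what is visible of it).
- place_of(camera, label): "location" ([column, row] as shares, 0 to 1, of the picture: columns of its width, rows of its height: a listed point, or the origin of a listed thing).
The state is a dict: "time_s": time; "qpos": joint angles; "qvel": joint speeds; "effort": joint torques, N m; "ee_pos": TCP position; "ee_rot": TCP orientation; "force": force on the tool from outside, world axes, zero at the start; "torque": the same for the moment, N m; "gripper_width": finger opening in mm.
Only numpy, scipy, OpenCV 4.12 (cv2) and the standard library are available. Lean on these libraries where they do the work, as an engineer would, in place of code of your own. Each camera call takes 0.05 s, during which the arm holds its last target. There are 200 camera calls.

TASK

Pick up the suspension bushing with the yellow mark, stand it upright in the middle of the white round rest of the code reader, turned so that its yellow mark squarely faces the reader's window, and let go. Set it down, do not drop it, and leave the blue-marked bushing where it stands.

Things in the scene. Friction and masses are not known exactly. Their poses are not given: they have to be found in the camera images.
- yellow_bushing_center (a point): The loose bushing to move: an upright steel cylinder, 50 mm in diameter, 64 mm high (a black face and centre tube rise 3 mm more), 0.28 to 0.56 kg, standing on the table. A yellow stripe 14 mm wide runs from the centre tube across the top and down one side. This point is its centre, 32 mm above its underside; z is its axis (up), x points from the axis to the stripe on its side.
- yellow_mark (a point): The middle of the yellow stripe on the side of that bushing: on its surface, 25 mm out from the bushing's axis, 32 mm above its underside. Same axes as the bushing.
- reader: The code reader, fixed. Origin: at table height, the centre of its round white rest (70 mm across, top 5 mm above the table, black ring drawn on it, 3 mm base plate). The grey head (80 wide, 60 deep, 85 mm high; red bar on top at the window's edge) stands on its -y side; its black window faces the rest, 96 mm from the rest's centre. So -y points from the rest to the window; z is up.
- blue_bushing_center (a point): The other loose bushing, the same in size and shape but with a blue stripe: leave it alone. This point is its centre, 32 mm above its underside. It and a red welding magnet (75 x 20 x 50 mm, stuck fast to the table) stand near the yellow-marked bushing, their centres at least 120 mm from its axis.

How it is judged (in metres and radians):
At the end, for the whole second after the job is handed in: The yellow-marked bushing stands upright on the rest, let go, its axis within 15 mm of the rest's centre, its mark turned towards the reader's window within 0.3 rad (17 degrees), and the blue-marked bushing is within 20 mm of where it started (horizontal distance between yellow_bushing_center and reader below 0.015 m and z of yellow_bushing_center in the frame of reader between 0.033 and 0.041 m and angle between yellow_bushing_center's own z axis and vertical below 0.1 rad and angle between the x axis of yellow_bushing_center and the y axis of reader, either way round below 0.3 rad and y of yellow_mark in the frame of reader below -0.005 m and distance of blue_bushing_center from where it was at the start of the episode below 0.02 m); the robot touches nothing.
It fails at once if the yellow-marked bushing is dropped: out of the fingers while more than 20 mm above where it would stand (height (world z) of yellow_bushing_center above 0.057 m and contact force between the fingers and yellow_bushing below 0.1 N).
It fails at once if the blue-marked bushing is moved by more than 20 mm (distance of blue_bushing_center from where it was at the start of the episode above 0.02 m).
It also fails if it takes over 32 s, if anything falls off the work surface, if the arm or the gripper's body presses on something with over 40 N, if the wrist force passes 120 N, or if a joint passes its speed limit or range.

## Working session

There is one attempt and no reset: what is moved stays moved. The work goes in short steps, Python scripts to look and compute and a tool call to move; the robot and the scene stay as the last step left them, time stands still between calls to the robot, and variables do not carry over. Pictures are saved under pics/ and viewed, about 8 in all and at most 12, crops included, and the job is handed in when it is done.

Besides the shell and the picture viewer there is one more tool, called in YAML: its name, and indented under it one key for each argument. drive_tool: Moves the arm, as the interface text tells. Its arguments: {"type":"object","properties":{"plan":{"type":"array"},"grip_force":{"type":"number"}},"required":["plan"]}

```bash
mkdir -p pics; cat > h.py <<'E'
import numpy as np, cv2
from scipy.spatial.transform import Rotation as R
from workcell import *
def campose(n):
    c=camera_info(n); K=np.array(c["intrinsics"])
    if "hand_eye" in c:
        s=state(); T=np.eye(4); T[:3,:3]=R.from_euler('xyz',s["ee_rot"],degrees=True).as_matrix(); T[:3,3]=s["ee_pos"]
        T=T@np.array(c["hand_eye"]); return K,T[:3,:3],T[:3,3]
    o=np.array(c["orientation"]); 
    return K,(o if o.shape==(3,3) else R.from_euler('xyz',o,degrees=True).as_matrix()),np.array(c["origin"])
def ray(P,uv,z):
    K,Rm,t=P; d=Rm@np.linalg.solve(K,[uv[0],uv[1],1]); return t+d*(z-t[2])/d[2]
E
python3 - <<'E'
from h import *
print(camera_info("side"));print(camera_info("wrist")["hand_eye"]); print(state())
ims=[]
Z=dict(yellow_bushing_center=32,yellow_mark=32,reader=0,blue_bushing_center=32)
for c in ("top","side"):
    P=campose(c);im=grab_frame(c); ims.append(im)
    cv2.imwrite(f"pics/{c}0.png",im[:,:,::-1])
    for l,z in Z.items():
        for d in place_of(c,l)[:3]:
            uv=np.array(d["location"])*[560,420]; print(c,l,round(d["p"],2),uv.round(),ray(P,uv,z).round(1))
E
```

```text
{'intrinsics': array([[403.63367554,   0.        , 273.19645363],
       [  0.        , 403.63367554, 211.30201399],
       [  0.        ,   0.        ,   1.        ]]), 'origin': array([285.08442368, 367.72697883, 599.26298292]), 'orientation': array([-140.07246339,    0.4148166 , -142.28017357])}
[[-2.07469121e-04 -2.46131487e-01  9.69236425e-01 -2.00336476e+02]
 [-7.97749953e-04 -9.69236097e-01 -2.46131574e-01  7.02442339e+01]
 [ 9.99999660e-01 -8.24273014e-04  4.73517923e-06 -2.14459060e-01]
 [ 0.00000000e+00  0.00000000e+00  0.00000000e+00  1.00000000e+00]]
{'time_s': 0.0, 'qpos': array([-7.79810744e+01,  1.83514441e+01,  8.97061057e+01,  9.31559367e-04,
        7.20409929e+01, -1.14758496e+00]), 'qvel': array([-0.02254774, -0.11412941, -0.01791042,  0.0867973 , -0.07864556,
        0.00054769]), 'effort': array([-1.88485123e-03, -4.12465596e+01, -2.31975585e+01,  7.25555490e-02,
        4.57476277e-02, -1.56275755e-04]), 'ee_pos': array([ 130.85215675, -559.35935993,  182.92430916]), 'ee_rot': array([178.3374691 ,  89.90145333, 101.5036917 ]), 'force': array([0.49857206, 0.5816327 , 0.07351218]), 'torque': array([-0.0378221 ,  0.00100008,  0.0455268 ]), 'gripper_width': 91.21768010763896}
top yellow_bushing_center 0.88 [152. 236.] [517.9 290.   32. ]
top yellow_mark 0.6 [161. 223.] [542.1 271.4  32. ]
top reader 0.92 [371. 187.] [ 608.2 -163.5    0. ]
top blue_bushing_center 0.67 [238. 165.] [658.2 113.7  32. ]
side yellow_bushing_center 0.76 [178. 359.] [519.7 290.7  32. ]
side yellow_mark 0.73 [179. 337.] [542.1 266.6  32. ]
side reader 0.92 [311. 172.] [ 597.6 -159.4    0. ]
```

View pics/top0.png

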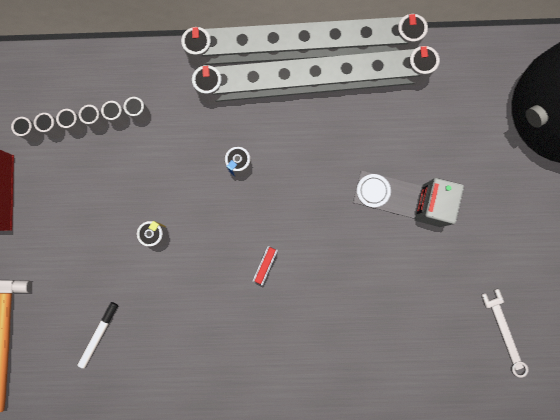

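View pics/side0.png

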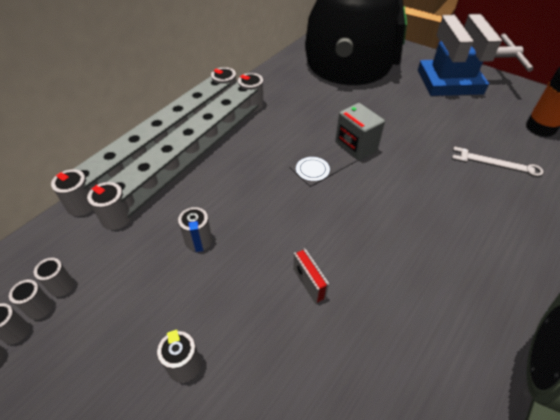

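The top view shows the yellow bushing at (150,233), its mark towards the upper right. Blue is at (238,160), the magnet at (265,266), the rest at (374,190) and the reader head to its right. The side view agrees with this. I'll look at the reader from close by on the way.

drive_tool:
  plan:
    - [0,0,64,450,400,120,91]
    - [0,0,64,450,400,120,91]
    - [0,0,64,450,400,120,91]
    - [0,0,64,450,400,120,91]
    - [0,0,64,450,400,120,91]
    - [0,0,64,450,400,120,91]
    - [0,0,64,450,400,120,91]
    - [0,0,64,450,400,120,91]
    - [0,0,64,450,400,120,91]
    - [0,0,64,450,400,120,91]

```text
time_s: 1.75
ee_pos: [582.6, -158.0, 304.2]
ee_rot: [-0.7, 90.0, -13.5]
force: [0.7, -1.5, 0.4]
gripper_width: 91.3
```

```bash
python3 - <<'E'
from h import *
P=campose("wrist");im=grab_frame("wrist"); np.savez("rd.npz",K=P[0],R=P[1],t=P[2],im=im)
cv2.imwrite("pics/w1.png",im[:,:,::-1]); print(P[0][0,0])
for d in place_of("wrist","reader")[:2]:
    uv=np.array(d["location"])*[560,420]; print(d["p"],uv.round(),ray(P,uv,0).round(1))
m=((im.min(2)>190)).astype(np.uint8)
n,l,s,c=cv2.connectedComponentsWithStats(m)
for i in np.argsort(-s[1:,4])[:3]+1:
    ct,_=cv2.findContours((l==i).astype(np.uint8),cv2.RETR_EXTERNAL,cv2.CHAIN_APPROX_NONE)
    w=np.array([ray(P,p,5)[:2] for p in max(ct,key=len)[:,0]])
    (cc,r)=cv2.minEnclosingCircle(w.astype(np.float32)); print(s[i],c[i].round(),cc,r)
E
```

```text
303.53171289684764
0.7 [286. 178.] [ 598.1 -160.     0. ]
[ 416    0   75  237 7277] [452. 105.] (867.803466796875, -138.55662536621094) 191.57252502441406
[ 478    0   59  215 6206] [506.  97.] (949.9588623046875, -137.11056518554688) 169.7841796875
[ 269  161   42   42 1307] [290. 181.] (601.7507934570312, -166.26358032226562) 35.51396560668945
```

View pics/w1.png

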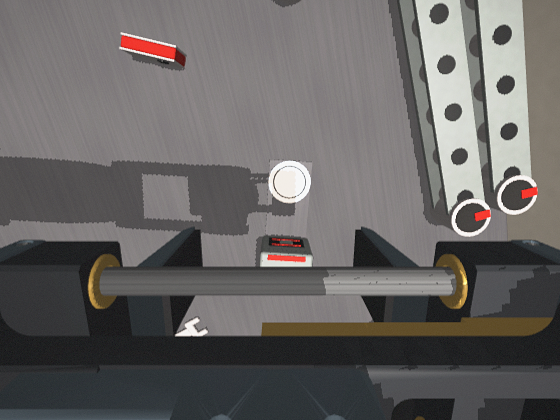

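The rest is at (290,181); the circle fit gives centre (602,-166) and radius 35.5, which matches. The head is directly below it in the picture, with its red bar at (286,258). Next, the bar's direction gives the reader yaw. Then over to the bushing.

```bash
python3 - <<'E'
from h import *
f=np.load("rd.npz");P=(f["K"],f["R"],f["t"]);im=f["im"].astype(int)
m=((im[:,:,0]>150)&(im[:,:,1]<90)).astype(np.uint8); m[:252]=0;m[266:]=0;m[:,:255]=0;m[:,315:]=0
ys,xs=np.nonzero(m); w=np.array([ray(P,p,86)[:2] for p in zip(xs,ys)])
c=w.mean(0);e,v=np.linalg.eigh(np.cov((w-c).T));a=np.degrees(np.arctan2(v[1,1],v[0,1]))
d=c-[601.75,-166.3]
print(len(w),c,np.sqrt(e),"bar angle",a%180,"normal",a%180-90-180, "centre dir",np.degrees(np.arctan2(d[1],d[0])),np.hypot(*d))
E
```

```text
161 [ 572.39166102 -263.49910452] [ 2.00692027 15.67967571] bar angle 163.83482578298253 normal -106.16517421701747 centre dir -106.8065900474488 101.53609203793482
```

drive_tool:
  plan:
    - [0,0,68,-60,440,-20,91]
    - [0,0,68,-60,440,-20,91]
    - [0,0,68,-60,440,-20,91]
    - [0,0,68,-60,440,-20,91]
    - [0,0,68,-60,440,-20,91]
    - [0,0,68,-60,440,-20,91]
    - [0,0,68,-60,440,-20,91]
    - [0,0,68,-60,440,-20,91]
    - [0,0,68,-60,440,-20,91]
    - [0,0,68,-60,440,-20,91]

```text
time_s: 3.1
ee_pos: [524.9, 281.8, 284.1]
ee_rot: [30.5, 89.9, 85.8]
force: [-1.7, 0.2, -0.0]
gripper_width: 90.9
```

```bash
python3 - <<'E'
from h import *
print(state()["ee_pos"],state()["ee_rot"])
P=campose("wrist");im=grab_frame("wrist"); np.savez("yl.npz",K=P[0],R=P[1],t=P[2],im=im)
cv2.imwrite("pics/w2.png",im[:,:,::-1])
for l in ("yellow_bushing_center","yellow_mark","blue_bushing_center"):
  for d in place_of("wrist",l)[:2]:
    uv=np.array(d["location"])*[560,420]; print(l,d["p"],uv.round(),ray(P,uv,32).round(1))
i=im.astype(int);m=(i[:,:,0]>150)&(i[:,:,1]>140)&(i[:,:,2]<90)
ys,xs=np.nonzero(m);print(len(xs),xs.mean(),ys.mean(),xs.min(),xs.max(),ys.min(),ys.max())
E
```

```text
[524.91973387 281.80620282 284.08629145] [30.46654442 89.87048061 85.81534575]
yellow_bushing_center 0.91 [278. 179.] [520.9 287.1  32. ]
blue_bushing_center 0.91 [241. 311.] [668.1 110.1  32. ]
158 262.90506329113924 289.1012658227848 88 466 188 305
```

View pics/w2.png

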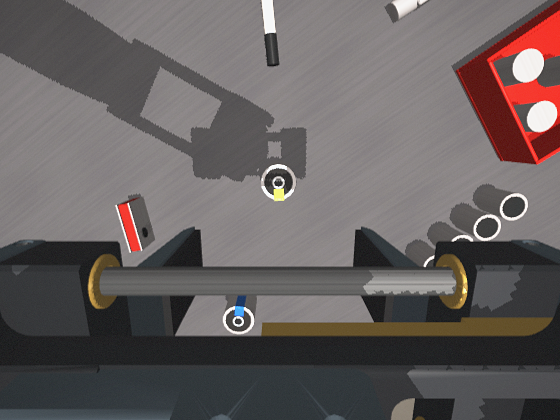

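The bushing is at (278,181) and its yellow stripe points almost straight down in the picture, so the jaws are already about square to it. Now I'll measure the axis and the stripe angle on the top face.

```bash
python3 - <<'E'
from h import *
f=np.load("yl.npz");P=(f["K"],f["R"],f["t"]);im=f["im"].astype(int)
c=im[155:215,250:310]
ys,xs=np.nonzero((c[:,:,0]>140)&(c[:,:,1]>130)&(c[:,:,2]<110)); y=np.array([xs,ys]).T+[250,155]
ys2,xs2=np.nonzero(c.min(2)>190)
for z in (64,66):
  r=np.array([ray(P,(a+250,b+155),z)[:2] for a,b in zip(xs2,ys2)])
  cc,rad=cv2.minEnclosingCircle(r.astype(np.float32))
  w=np.array([ray(P,p,67)[:2] for p in y]);d=w.mean(0)-cc
  print(z,len(xs2),cc,rad,len(w),w.mean(0),np.degrees(np.arctan2(d[1],d[0])),np.hypot(*d),P[1][:,1])
s=state();Rm=R.from_euler('xyz',s["ee_rot"],degrees=True).as_matrix();print("jaw yaw",np.degrees(np.arctan2(Rm[1,2],Rm[0,2])))
cv2.imwrite("pics/w2c.png",cv2.resize(f["im"][155:215,250:310,::-1],None,fx=7,fy=7,interpolation=0))
E
```

```text
64 263 (521.0280151367188, 287.0003356933594) 25.07019805908203 8 [529.47041951 280.05627122] -39.43805324294653 10.931341314845815 [ 0.79666767 -0.55219777  0.24576055]
66 263 (520.7804565429688, 287.1626281738281) 24.950923919677734 8 [529.47041951 280.05627122] -39.27513554064595 11.225674387357941 [ 0.79666767 -0.55219777  0.24576055]
jaw yaw 55.3613329092276
```

View pics/w2c.png

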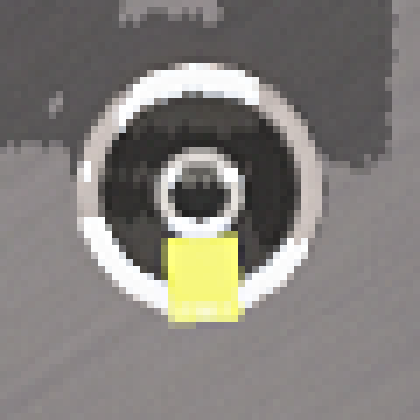

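The crop shows the tube at (200,193) and the stripe centre at (204,275), so the mark lies about 3° off image-down, at yaw about -32°. The axis is at (521,287). The reader's window is at yaw -106.5°, so the bushing has to turn about -74°. Descending to grasp.

drive_tool:
  plan:
    - [0,0,2,-4,5,-60,91]
    - [0,0,2,-4,5,-120,91]
    - [0,0,2,-4,5,-170,91]
    - [0,0,2,-4,5,-210,91]
    - [0,0,2,-4,5,-240,91]
    - [0,0,2,-4,5,-259,91]
    - [0,0,2,-4,5,-259,91]
    - [0,0,2,-4,5,-259,91]

```text
time_s: 4.3
ee_pos: [521.8, 287.4, 26.2]
ee_rot: [7.6, 89.8, 64.9]
force: [0.6, -0.1, -0.5]
gripper_width: 91.1
```

drive_tool:
  plan:
    - [0,0,0,0,0,0,60]
    - [0,0,0,0,0,0,40]
    - [0,0,0,0,0,0,30]
    - [0,0,0,0,0,0,30]
    - [0,0,0,0,0,0,30]
    - [0,0,0,0,0,0,30]
    - [0,0,0,0,0,0,30]
    - [0,0,0,0,0,0,30]
  grip_force: 40

```text
time_s: 5.3
ee_pos: [521.4, 286.9, 26.2]
ee_rot: [15.7, 89.8, 73.1]
force: [-2.7, -3.6, 3.7]
gripper_width: 48.7
```

drive_tool:
  plan:
    - [0,0,0,0,0,8,30]
    - [0,0,0,0,0,25,30]
    - [0,0,0,0,0,50,30]
    - [0,0,0,0,0,80,30]
    - [0,0,0,0,0,110,30]
    - [0,0,0,0,0,120,30]
    - [0,0,0,0,0,120,30]

```text
time_s: 6.18
ee_pos: [521.6, 287.2, 146.6]
ee_rot: [4.3, 89.8, 61.6]
force: [-0.8, 0.2, -5.2]
gripper_width: 48.4
```

```bash
python3 - <<'E'
from h import *
s=state();print(s["ee_pos"],s["force"],s["gripper_width"]);Rm=R.from_euler('xyz',s["ee_rot"],degrees=True).as_matrix();print("jaw yaw",np.degrees(np.arctan2(Rm[1,2],Rm[0,2])))
cv2.imwrite("pics/w3.png",grab_frame("wrist")[:,:,::-1])
E
```

```text
[521.5727737  287.17214156 146.60916064] [-0.76813388  0.2181118  -5.18884413] 48.40570173501315
jaw yaw 57.34075560828672
```

View pics/w3.png

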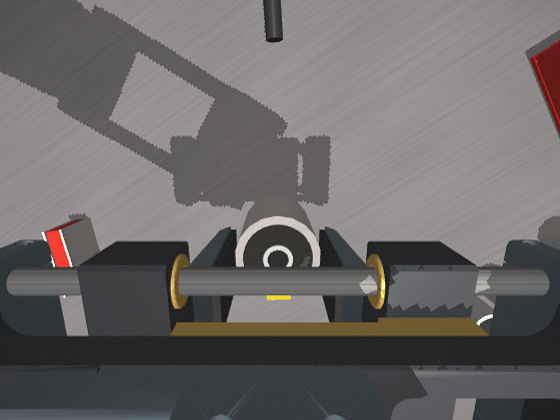

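The bushing is held, with the tube at (277,259) and the mark at (278,297), centred and square to the jaws. Carrying it over, turning by -74°.

drive_tool:
  plan:
    - [0,0,-4,4,-20,0,30]
    - [0,0,-12,12,-70,0,30]
    - [0,0,-21,21,-125,0,30]
    - [0,0,-30,31,-180,0,30]
    - [0,0,-39,41,-235,0,30]
    - [0,0,-48,51,-290,0,30]
    - [0,0,-57,61,-345,0,30]
    - [0,0,-66,71,-400,0,30]
    - [0,0,-71,77,-435,0,30]
    - [0,0,-74,80,-453,0,30]

```text
time_s: 7.48
ee_pos: [599.7, -168.9, 144.1]
ee_rot: [123.7, 89.9, 106.7]
force: [-1.2, 1.2, -4.5]
gripper_width: 48.5
```

```bash
python3 - <<'E'
from h import *
im=grab_frame("wrist")
s=state();print(s["ee_pos"],s["force"],s["gripper_width"]);Rm=R.from_euler('xyz',s["ee_rot"],degrees=True).as_matrix();print("jaw yaw",np.degrees(np.arctan2(Rm[1,2],Rm[0,2])))
cv2.imwrite("pics/w4.png",im[:,:,::-1])
E
```

```text
[ 600.37626091 -170.38156843  144.2656006 ] [ 1.32443115 -2.42734788 -5.1540835 ] 48.656657404268806
jaw yaw -17.04169156998336
```

View pics/w4.png

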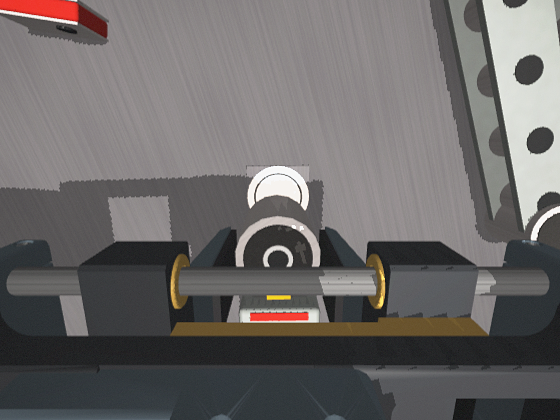

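The mark, the red bar (279,316) and the rest line up in the picture. Lowering to just above the rest.

drive_tool:
  plan:
    - [0,0,-1,2,4,0,30]
    - [0,0,-1,2,4,-10,30]
    - [0,0,-1,2,4,-35,30]
    - [0,0,-1,2,4,-60,30]
    - [0,0,-1,2,4,-85,30]
    - [0,0,-1,2,4,-98,30]
    - [0,0,-1,2,4,-104,30]
    - [0,0,-1,2,4,-104,30]
    - [0,0,-1,2,4,-104,30]

```text
time_s: 8.65
ee_pos: [603.1, -166.6, 41.2]
ee_rot: [-13.7, 89.8, -31.7]
force: [0.8, -0.0, -4.5]
gripper_width: 48.7
```

```bash
python3 - <<'E'
from h import *
cv2.imwrite("pics/w5.png",grab_frame("wrist")[:,:,::-1])
cv2.imwrite("pics/s5.png",cv2.resize(grab_frame("side")[80:240,240:440,::-1],None,fx=3,fy=3))
s=state();print(s["ee_pos"],s["force"],s["gripper_width"]);Rm=R.from_euler('xyz',s["ee_rot"],degrees=True).as_matrix();print("jaw yaw",np.degrees(np.arctan2(Rm[1,2],Rm[0,2])))
E
```

```text
[ 602.96521428 -166.60693116   41.16176023] [-0.48377232  0.28626803 -5.10483647] 48.73092582745999
jaw yaw -18.048419188491547
```

View pics/s5.png

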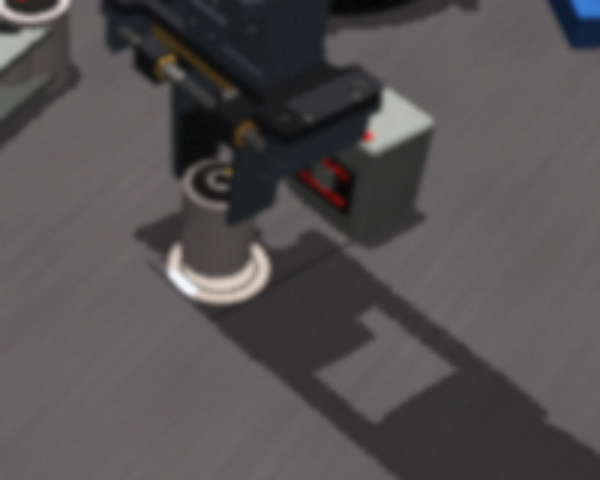

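The side crop shows the bushing centred just above the rest, and the gripper body clear of the head. Lowering the last 10 mm gently.

drive_tool:
  plan:
    - [0,0,0,-1,0,-3,30]
    - [0,0,0,-1,0,-6,30]
    - [0,0,0,-1,0,-8,30]
    - [0,0,0,-1,0,-10,30]
    - [0,0,0,-1,0,-10,30]
    - [0,0,0,-1,0,-10,30]

```text
time_s: 9.5
ee_pos: [602.0, -166.6, 31.3]
ee_rot: [-15.0, 89.8, -33.0]
force: [-0.8, 0.6, -3.5]
gripper_width: 48.6
```

drive_tool:
  plan:
    - [0,0,0,0,0,-0.5,30]
    - [0,0,0,0,0,-1,30]
    - [0,0,0,0,0,-1,30]

```text
time_s: 9.88
ee_pos: [602.0, -166.7, 31.2]
ee_rot: [-14.1, 89.8, -32.1]
force: [-2.7, -0.1, 4.6]
gripper_width: 48.7
```

Contact: the load has passed to the rest. I'll open the jaws slowly, then rise straight up.

drive_tool:
  plan:
    - [0,0,0,0,0,0,54]
    - [0,0,0,0,0,0,62]
    - [0,0,0,0,0,0,75]
    - [0,0,0,0,0,0,91]
    - [0,0,0,0,0,0,91]
    - [0,0,0,0,0,0,91]
    - [0,0,0,0,0,0,91]
    - [0,0,0,0,0,0,91]

```text
time_s: 10.88
ee_pos: [602.0, -166.7, 31.2]
ee_rot: [-13.7, 89.8, -31.7]
force: [0.4, -0.8, 0.5]
gripper_width: 90.9
```

drive_tool:
  plan:
    - [0,0,0,0,0,10,91]
    - [0,0,0,0,0,40,91]
    - [0,0,0,0,0,90,91]
    - [0,0,0,0,0,150,91]
    - [0,0,0,0,0,200,91]
    - [0,0,0,0,0,250,91]
    - [0,0,0,0,0,250,91]
    - [0,0,0,0,0,250,91]

```text
time_s: 11.88
ee_pos: [601.5, -166.5, 280.9]
ee_rot: [-17.6, 89.8, -35.6]
force: [-0.3, 0.7, -0.4]
gripper_width: 90.8
```

```bash
python3 - <<'E'
from h import *
P=campose("wrist");im=grab_frame("wrist");s=state();print(s["time_s"],s["ee_pos"],s["gripper_width"])
for d in place_of("wrist","yellow_bushing_center")[:1]: print(d["p"],ray(P,np.array(d["location"])*[560,420],37))
d=place_of("wrist","yellow_mark")[:1]; print([(x["p"],ray(P,np.array(x["location"])*[560,420],37)) for x in d])
t=grab_frame("top");Q=campose("top")
for d in place_of("top","blue_bushing_center")[:1]: print("blue",d["p"],ray(Q,np.array(d["location"])*[560,420],32))
a=cv2.resize(im[130:280,220:340,::-1],None,fx=3.2,fy=3.2); b=cv2.resize(t[150:230,340:470,::-1],(390,240))
o=np.zeros((480,780,3),np.uint8);o[:,:384]=a;o[:240,390:]=b;cv2.imwrite("pics/end.png",o)
E
```

```text
11.925 [ 601.17148857 -166.40052146  279.91114615] 90.82761347905712
0.83 [ 602.70613667 -165.45323487   37.        ]
[]
blue 0.56 [660.1124727 115.7030658  32.       ]
```

View pics/end.png

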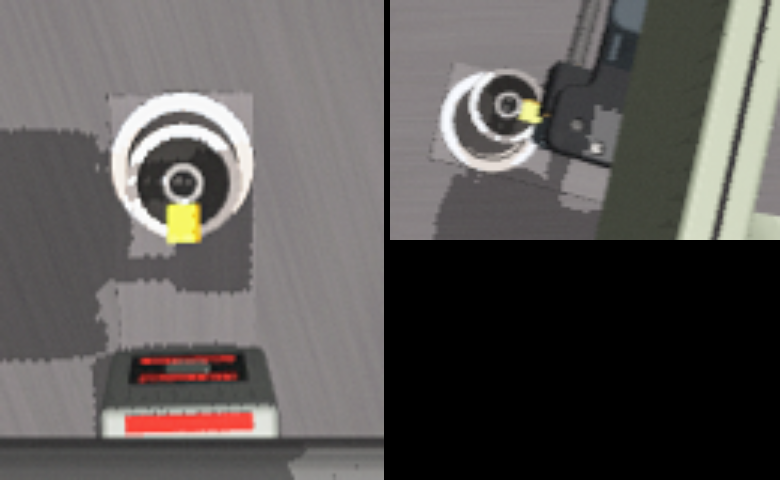

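The bushing stands upright and centred on the rest, its mark pointing at the window (tube at (183,182), stripe at (183,222), window at (187,368)). The gripper is clear. Handing in.

```bash
python3 -c "
from workcell import env; env.job_done()"
```

```text
the job is handed in; nothing more can be done
```

The yellow-marked bushing now stands upright and released on the white rest, with its mark facing the reader's window. I handed the job in at about 12 s; it reports no verdict.

- **Position:** the last wrist view put the bushing's axis at about (603, -165) mm. The rest's centre measured (602, -166) mm, so it is about 1 mm off. The allowed error is 15 mm.
- **Mark:** in the last picture the stripe points at the window within a few degrees. The network did not find the yellow mark in that picture, so this check is by eye and from the jaw angle.
- **Set-down:** I lowered the bushing onto the rest until the force reading showed it had taken the load, then opened the jaws and rose straight up. The gripper ended well clear.
- **Blue bushing:** the top camera's network put it within about 3 mm of its first reading, which is within that network's usual scatter. The carry path passed above it.
- **Disagreement:** at the start, the top and side cameras' network readings of the rest differed by about 11 mm. I used a circle fit from the close wrist view instead.

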